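Slide a buckle blank along the rail into the engraving fixture's corner pocket

TASK

Load the engraving fixture by pushing with the fingertips only: first push the loose brass blank straight across the plate until its long side lies flat against the long steel rail, then, keeping it against the rail all the way, slide it along the rail into the corner pocket until it is fully home against the end stop. Never pick it up or tip it off the plate, leave the punch, jar and hammer where they are, and finish clear of everything.

Things in the scene. Friction and masses are not known exactly. Their poses are not given: they have to be found in the camera images.
- fixture: Fixed aluminium plate, 150 (its x) by 280 (its y) by 12 mm, flat on the work surface; origin under its centre at table level; its top is at z 12 mm. Three steel bars stand 14 mm above its top: rail, end stop and lip, which form the corner pocket, 40 mm wide, 30 mm deep, open to -y and above. Its x points roughly away from the robot, its y roughly to the robot's left, within 0.4 rad.
- rail_face (a point): Middle of the top edge of the long rail's inner face (facing fixture -x): fixture x +60, y 0, z +26 mm. The rail runs the whole +x edge of the plate and is 15 mm thick.
- stop_face (a point): Top edge of the end stop's inner face (facing fixture -y): fixture y +125 mm, z +26 mm. The stop is 15 mm thick and spans fixture x 0 to +60 mm.
- lip_face (a point): Middle of the top edge of the short lip's inner face (facing the rail): fixture x +20, y +110, z +26 mm. The lip is 10 mm thick and spans fixture y +95 to +125 mm.
- seat (a point): Point on the plate top where the blank's origin lies when fully home, touching rail and stop: fixture x +42, y +99, z +12 mm; axes as the fixture's. The blank's outer 22 mm then stick out of the pocket, so it can be pushed on its end face all the way.
- blank: Loose brass buckle blank: plain block 36 (its x) by 52 (its y, long side) by 10 mm tall, about 0.15 kg, four tiny dark holes in its top. Origin at the centre of its underside. Starts flat on the plate, away from the rail, 119 to 184 mm short of the seat along fixture y, its long side turned up to 0.3 rad from the rail. Polished, slides with about 0.5 N.
- punch: Loose dark steel setting punch standing upright on the plate on the robot's side of the pocket, 20 mm across and 46 mm tall, origin at the centre of its underside. Leave alone.
- jar: Loose small amber glass jar with a white cap on the table just beyond the plate's -y end, 48 mm across, 52 mm tall, origin at the centre of its underside. Leave alone.
- hammer: Loose hammer, 220 mm long, lying on the table beyond the rail (+x side), roughly parallel to it. Leave alone.
There are look-alikes about, which are no part of the job. Of the things that look like the blank, the largest one is meant.

How it is judged:
By the outcome, as a careful person would: the job done as asked, in the order asked, and still so for the second after the job is handed in, with the robot touching nothing.
It also fails if it takes over 45 s, if anything falls off the work surface, if the arm or the gripper's body presses on something with over 40 N, if the wrist force passes 120 N, or if a joint passes its speed limit or range.

ROBOT

A 6-joint arm with a two-finger parallel gripper is mounted at the origin on the work surface. World frame = base frame: x ahead of the robot, y to its left, z up, the work surface at z = 0. Lengths are in m, angles in rad, forces in N, time in s.
With the tool pointing down it reaches from about 0.375 to 0.825 m from the base axis. Payload 5.5 kg.
Tool frame: the origin (TCP) lies midway between the tips of the shut fingers; the grasp point (between the pads) lies 19 mm behind it; z points along the fingers, y is the line along which they close (so a half turn about z gives the same grasp; the last joint's range is limited). The gripper opens to 85 mm and grips with 20 to 120 N. Pads are 22 mm wide; open, the fingers measure 114 mm over their backs; the gripper's body (76 mm by 85 mm) begins 54 mm behind the grasp point. The pads swing forward as they close: fully open they stand 13 mm farther back than shut.
Start: joints at [1.102, 0.314, -0.047, 1.21, 0, 1.571], TCP at [0.271, 0.535, 0.202] pointing down, gripper open.
Joint ranges: [-2.67, 2.67], [-0.69, 1.73], [-1.03, 1.25], [-2.08, 2.16], [-1.42, 1.45], [-3.14, 3.14]. Speed limits (rad/s): [2.39, 2.39, 3.01, 3.14, 3.14, 3.14].

INTERFACE

Orientations are given as a unit quaternion [w, x, y, z].
In Python, from rig import telemetry, viewer, workorder gives the robot as it stands. The module is installed in compiled form; this text tells all that it offers.
- The arm moves only by the tool carry_out, never from a script. Its argument "commands" is a list of rows, each a list of 5 numbers: the opening, from -1 (shut) to 1 (fully open), so that 0 is half open, then the shift along the tool's x, y, z in cm, then the turn about the tool's z in rad. A call has 1 to 12 rows; each row shifts and turns the commanded pose from where the row before left it, along the tool's axes as they then stand; what a row does not reach is not made up. A row lasts 1/8 s, in which the tool goes at most 62.5 mm and 10.7 degrees, less where a joint would pass 70% of its speed; a pose out of reach is approached as far as the arm can. A call with a gripper value outside its range is refused whole. The fingers move at their own pace and stop on an object; the grip force is fixed at half the most. Time passes only in rows, so rows that do not move let the fingers close. It gives the time, the measured TCP pose, the force and the opening at its end, in the units of the state.
- telemetry.state(): the state, without advancing time (a new reading comes with each control period).
- viewer.camera(name): name is "scene" or "top" or "wrist"; returns the picture (420x560x3 uint8, red, green, blue); there is no depth.
- viewer.calibration(name): a dict with "intrinsics" (3x3 intrinsics, pixels), "T" (4x4, takes a point from camera to world coordinates). Camera axes: x right, y down, z forward; pixel columns grow to the right and rows downward; lengths in m; the calibration is good to about 2 mm. A picture is of the moment at which its call begins: read the wrist's pose just before it. calibration takes no time and is no camera call; for the wrist camera it gives the pose at the moment of the call.
- workorder.close_job(): hands the job in, once; it reports no verdict.
The state is a dict: "t": time; "joint_positions": joint angles; "qd": joint speeds; "joint_efforts": joint torques, N m; "tcp_pos": TCP position; "orientation": TCP orientation; "contact_force": force on the tool from outside, world axes, zero at the start; "wrist_torque": the same for the moment, N m; "grip_width": opening from 0.0 (shut) to 1.0 (fully open).
Only numpy, scipy, OpenCV 4.12 (cv2) and the standard library are available. Lean on these libraries where they do the work, as an engineer would, in place of code of your own. Each camera call takes 0.05 s, during which the arm holds its last target. There are 200 camera calls.

## Working session

There is one attempt and no reset: what is moved stays moved. The work goes in short steps, Python scripts to look and compute and a tool call to move; the robot and the scene stay as the last step left them, time stands still between calls to the robot, and variables do not carry over. Pictures are saved under pics/ and viewed, on a budget of 10 in all, crops included, one or two more only if the job needs it, and the job is handed in when it is done.

Besides the shell and the picture viewer there is one more tool, called by a JSON object that holds its "name" and its "arguments". carry_out: Moves the arm, as the interface text tells. Its arguments: {"type":"object","properties":{"commands":{"type":"array"}},"required":["commands"]}

```bash
mkdir -p pics; cat > h.py <<'E'
import numpy as np, cv2
from rig import telemetry, viewer, workorder
def ray(cal,uv):
    K=np.array(cal["intrinsics"]);T=np.array(cal["T"])
    d=T[:3,:3]@np.linalg.solve(K,[uv[0],uv[1],1.]);return T[:3,3],d
def onz(cal,uv,z):
    o,d=ray(cal,uv);return o+d*(z-o[2])/d[2]
def proj(cal,p):
    K=np.array(cal["intrinsics"]);T=np.linalg.inv(np.array(cal["T"]))
    q=K@(T[:3,:3]@np.asarray(p)+T[:3,3]);return q[:2]/q[2]
def snap(n,f):
    c=viewer.calibration(n);im=viewer.camera(n);cv2.imwrite(f,im[:,:,::-1]);np.save(f+'.npy',im);return im,c
E
python3 - <<'E'
from h import *
for n in("top","scene"):
    im,c=snap(n,f"pics/{n}0.png");print(n,np.round(c["T"],3).tolist(),np.round(c["intrinsics"],1).tolist())
print(telemetry.state())
E
```

```text
top [[0.007, -0.999, 0.032, 0.554], [-0.999, -0.005, 0.049, -0.031], [-0.049, -0.032, -0.998, 0.692], [0.0, 0.0, 0.0, 1.0]] [[385.0, 0.0, 276.1], [0.0, 385.0, 206.4], [0.0, 0.0, 1.0]]
scene [[0.343, 0.789, -0.509, 0.937], [0.939, -0.288, 0.186, -0.161], [0.0, -0.542, -0.84, 0.647], [0.0, 0.0, 0.0, 1.0]] [[477.7, 0.0, 289.5], [0.0, 477.7, 211.2], [0.0, 0.0, 1.0]]
{'t': 0.1, 'joint_positions': array([ 1.10198722e+00,  3.14164338e-01, -4.79846615e-02,  1.21020081e+00,
       -1.99445582e-05,  1.57082227e+00]), 'qd': array([ 1.96735406e-03, -2.85105860e-03,  2.81035179e-03, -3.49645585e-05,
       -1.25605984e-03, -1.66203101e-03]), 'joint_efforts': array([ 6.38469210e-04, -5.40765345e+01,  3.40541160e+01,  1.11878177e-02,
       -1.26656893e-06, -1.39225062e-05]), 'tcp_pos': array([0.27084309, 0.53475185, 0.20101296]), 'orientation': array([-1.70699113e-04,  2.32276404e-01,  9.72649510e-01, -7.57816230e-04]), 'contact_force': array([ 0.02635343, -0.05070644, -0.07045729]), 'wrist_torque': array([-0.0367363 ,  0.00241589, -0.01889078]), 'grip_width': 0.9993114449117021}
```

View pics/top0.png

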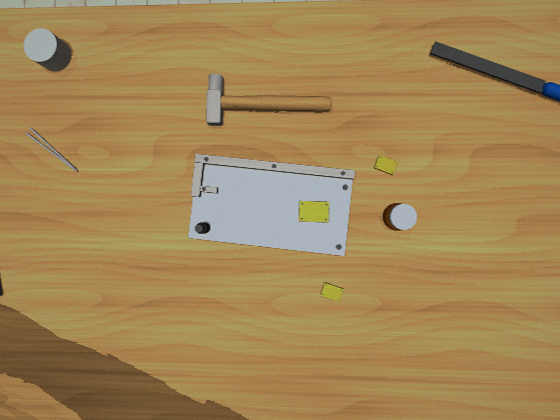

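View pics/scene0.png

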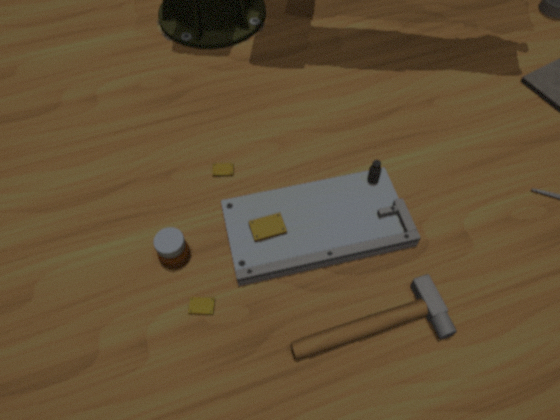

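Top view: the plate spans about (190,155)–(355,255), with the rail along its top edge and the pocket at upper left (205,180). The blank is near (314,212), the punch at (202,228) and the jar at (402,216). The two smaller yellow pieces are off the plate.

```bash
cat > m.py <<'E'
from h import *
def rect(mask,n=1):
    cs,_=cv2.findContours(mask,cv2.RETR_EXTERNAL,cv2.CHAIN_APPROX_NONE);return sorted(cs,key=cv2.contourArea)[-n:]
def blank(im,c,z=.022):
    hsv=cv2.cvtColor(im,cv2.COLOR_RGB2HSV)
    m=cv2.inRange(hsv,(24,170,70),(35,255,255));m=cv2.morphologyEx(m,cv2.MORPH_CLOSE,np.ones((3,3)))
    k=rect(m)[0];p=np.array([onz(c,q[0],z)[:2] for q in k])*1000
    (ctr,sz,a)=cv2.minAreaRect(p.astype(np.float32));return k,ctr,sz,a
E
python3 - <<'E'
from m import *
im=np.load("pics/top0.png.npy");c=viewer.calibration("top")
k,ctr,sz,a=blank(im,c);print("blank",ctr,sz,a,cv2.boundingRect(k))
hsv=cv2.cvtColor(im,cv2.COLOR_RGB2HSV)
sub=np.zeros(im.shape[:2],np.uint8);sub[140:265,180:365]=255
m=cv2.inRange(hsv,(0,0,90),(180,70,255))&sub
m=cv2.morphologyEx(m,cv2.MORPH_CLOSE,np.ones((7,7)))
kk=rect(m)[0];h=cv2.convexHull(kk)
for e in range(2,12):
    ap=cv2.approxPolyDP(h,e,True)
    if len(ap)<=4:break
ap=ap[:,0];print(ap.tolist())
for q in ap:
    z=.026 if q[1]<200 else .012
    print(q,np.round(onz(c,q,z)*1000,1))
big=cv2.resize(im[140:265,180:365],None,fx=4.3,fy=4.3,interpolation=cv2.INTER_CUBIC);cv2.imwrite("pics/crop.png",big[:,:,::-1])
E
```

```text
blank (568.0912475585938, -62.99195098876953) (48.87458419799805, 33.53896713256836) 88.09447479248047 (299, 201, 29, 21)
[[195, 154], [354, 170], [344, 255], [188, 237]]
[195 154] [667.  144.8  26. ]
[354 170] [ 638.8 -132.6   26. ]
[344 255] [ 491.5 -117.4   12. ]
[188 237] [520.4 159.2  12. ]
```

View pics/crop.png

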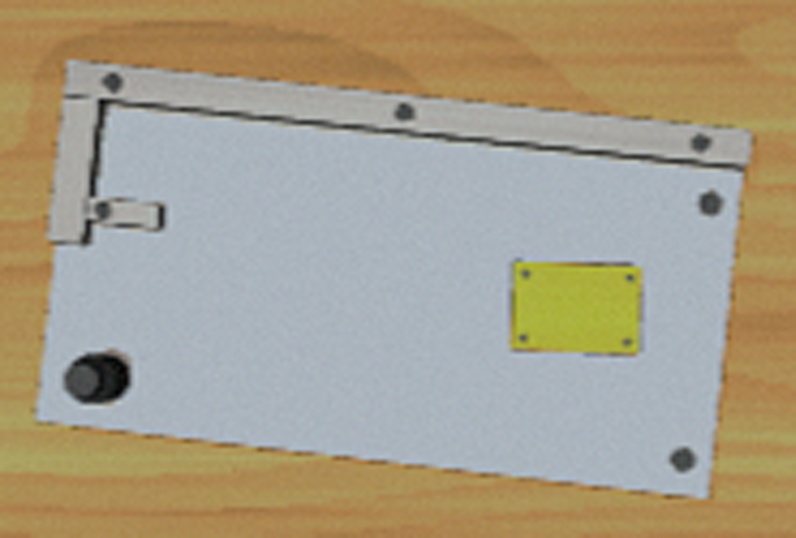

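{"name": "carry_out", "arguments": {"commands": [[-0.53,0,0,0,-0.18],[-0.53,0,0,0,-0.18],[-0.53,-2.8,-5.1,0,0],[-0.53,-2.8,-5.1,0,0],[-0.53,-2.8,-5.1,0,0],[-0.53,-2.8,-5.1,0,0],[-0.53,-2.8,-5.1,0,0],[-0.53,-2.8,-5.1,0,0],[-0.53,-2.8,-5.1,0,0],[-0.53,-2.8,-5.1,0,0],[-0.53,-2.8,-5.1,0,0],[-0.53,0,0,0,0]]}}

```text
t: 1.6
tcp_pos: [0.4726, 0.0483, 0.2015]
orientation: [-0.0, 0.058, 0.998, -0.0]
contact_force: [-0.5, -0.2, 0.0]
grip_width: 0.233
```

```bash
cat > f.py <<'E'
from m import *
from scipy.spatial.transform import Rotation as R
TH=-0.102; C=np.array([579.4,13.5]); FX=np.array([np.cos(TH),np.sin(TH)]); FY=np.array([-np.sin(TH),np.cos(TH)])
def fx(p):
    d=np.asarray(p)[:2]-C;return round(float(d@FX),1),round(float(d@FY),1)
def st():
    s=telemetry.state();q=s["orientation"];r=R.from_quat([q[1],q[2],q[3],q[0]]).as_matrix()
    print("t",round(s["t"],2),"fix",fx(s["tcp_pos"]*1000),"z",round(s["tcp_pos"][2]*1000,1),"toolY-TH",round(float(np.arctan2(-r[0,1],r[1,1])-TH),4),"tz",np.round(r[:,2],3),"F",np.round(s["contact_force"],2),"w",round(s["grip_width"],3),"q",np.round(s["joint_positions"],2))
def blk(im,c):
    k,ctr,sz,a=blank(im,c)
    if sz[0]<sz[1]:a-=90
    th=np.radians(a)
    b=-(np.pi/2-th) if abs(np.pi/2-th)<.8 else th
    print("blank fix",fx(ctr),np.round(sz,1),"rel yaw",round(float(((b-TH+np.pi/2)%np.pi)-np.pi/2),3))
E
python3 - <<'E'
from f import *
st(); im,c=snap("wrist","pics/w1.png"); blk(im,c); print(np.round(c["T"],3).tolist())
E
```

```text
t 1.6 fix (-109.8, 23.7) z 201.5 toolY-TH -0.0131 tz [-0.    -0.001 -1.   ] F [-0.49 -0.21  0.  ] w 0.233 q [ 0.1   0.08 -0.34  1.16 -0.    0.22]
blank fix (-143.0, -115.4) [31.8 21.2] rel yaw -0.212
[[0.114, 0.948, 0.298, 0.396], [0.993, -0.109, -0.035, 0.059], [-0.001, 0.3, -0.954, 0.373], [0.0, 0.0, 0.0, 1.0]]
```

View pics/w1.png

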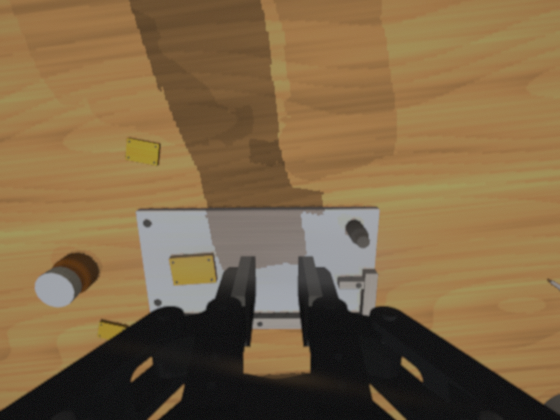

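{"name": "carry_out", "arguments": {"commands": [[-0.53,-2.2,-5.0,0,-0.013],[-0.53,-2.2,-5.0,0,0],[-0.53,0,0,5,0],[-0.53,0,0,5,0],[-0.53,0,0,4,0],[-0.53,0,0,0,0],[-0.53,0,0,0,0]]}}

```text
t: 2.52
tcp_pos: [0.5062, -0.0514, 0.0631]
orientation: [0.001, 0.047, 0.999, 0.0]
contact_force: [0.4, -0.2, 0.2]
grip_width: 0.234
```

```bash
python3 - <<'E'
from f import *
st(); im,c=snap("wrist","pics/w2.png")
hsv=cv2.cvtColor(im,cv2.COLOR_RGB2HSV)
m=cv2.inRange(hsv,(20,140,60),(35,255,255))
for k in rect(m,5):
    p=np.array([onz(c,q[0],.022)[:2] for q in k],np.float32)*1000
    r=cv2.minAreaRect(p);print(cv2.boundingRect(k),fx(r[0]),np.round(r[1],1),round(r[2],1))
E
```

```text
t 2.52 fix (-66.2, -72.1) z 63.1 toolY-TH 0.0077 tz [ 0.001  0.    -1.   ] F [ 0.42 -0.18  0.15] w 0.234 q [-0.1   0.24 -0.47  0.85  0.   -0.01]
(265, 291, 4, 6) (-12.6, -77.1) [2.2 4.2] 84.2
(287, 294, 10, 8) (-9.6, -59.5) [4.6 7.4] 20.9
(130, 375, 8, 7) (65.3, -183.6) [2.9 8.2] 41.7
(253, 292, 47, 31) (1.2, -70.1) [34.2 24.2] 71.8
(170, 85, 57, 47) (-141.2, -118.5) [32.8 21.5] 71.5
```

View pics/w2.png

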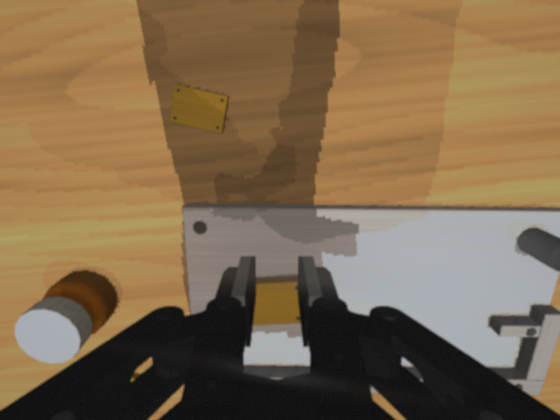

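{"name": "carry_out", "arguments": {"commands": [[-0.53,0,-0.5,2.4,0.008],[-0.53,0,0,2.0,0],[-0.53,0,0,0.4,0],[-0.53,-0.7,0,0,0],[-0.53,-0.7,0,0,0],[-0.53,-0.5,0,0,0],[-0.53,-0.5,0,0,0],[-0.53,-0.5,0,0,0],[-0.53,-0.5,0,0,0],[-0.53,-0.5,0,0,0],[-0.53,-0.5,0,0,0],[-0.53,0,0,0,0]]}}

```text
t: 4.08
tcp_pos: [0.549, -0.0619, 0.0138]
orientation: [0.0, 0.052, 0.999, -0.0]
contact_force: [0.6, 0.5, 0.2]
grip_width: 0.234
```

```bash
python3 - <<'E'
from f import *
st(); im,c=snap("top","pics/t2.png"); cv2.imwrite("pics/t2c.png",cv2.resize(im[140:265,180:365],None,fx=4.3,fy=4.3,interpolation=cv2.INTER_CUBIC)[:,:,::-1])
im,c=snap("scene","pics/s2.png"); blk(im,c)
E
```

```text
t 4.08 fix (-22.5, -78.1) z 13.8 toolY-TH -0.0018 tz [ 0. -0. -1.] F [0.56 0.51 0.19] w 0.234 q [-0.11  0.37 -0.42  0.77 -0.   -0.01]
blank fix (93.9, -189.1) [0. 0.] rel yaw 0.102
```

View pics/s2.png

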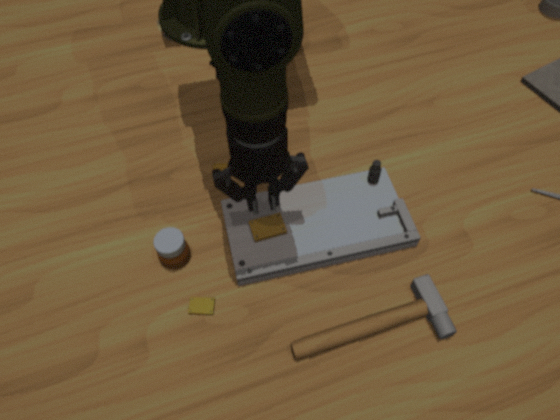

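```bash
cat >> f.py <<'E'
def sb(im,c,lo=(15,140,50),z=.022,win=None):
    hsv=cv2.cvtColor(im,cv2.COLOR_RGB2HSV);m=cv2.inRange(hsv,lo,(40,255,255))
    sel=np.zeros_like(m);P=[proj(c,np.r_[(C+a*FX+b*FY)/1000,.012]) for a,b in((-70,-138),(58,-138),(58,138),(-70,138))]
    cv2.fillConvexPoly(sel,np.int32(P),255);m=cv2.morphologyEx(m&sel,cv2.MORPH_CLOSE,np.ones((5,5)))
    k=rect(m)[0];p=np.float32([fx(onz(c,q[0],z)*1000) for q in k])
    r=cv2.minAreaRect(p);print("blank ctr",np.round(r[0],1),np.round(r[1],1),round(r[2],1),"ext",p.min(0),p.max(0));return k,p
E
python3 - <<'E'
from f import *
c=viewer.calibration("scene")
for f in("scene0","s2"): sb(np.load(f"pics/{f}.png.npy"),c)
c=viewer.calibration("top")
for f in("top0","t2"): sb(np.load(f"pics/{f}.png.npy"),c)
E
```

```text
blank ctr [  1.1 -78.1] [35.1 48.8] 3.3 ext [ -17.3 -103. ] [ 19.4 -53.4]
blank ctr [  0.9 -77.8] [36.8 49.6] 3.1 ext [ -18.4 -103.4] [ 20.  -52.7]
blank ctr [ -3.6 -77.7] [34.8 50.2] 6.0 ext [ -21.8 -102.8] [ 14.4 -52.3]
blank ctr [ 29.3 -57.7] [0. 0.] 0.0 ext [ 29.3 -57.7] [ 29.3 -57.7]
```

{"name": "carry_out", "arguments": {"commands": [[-0.53,-0.4,0,0,0],[-0.53,-0.4,0,0,0],[-0.53,-0.4,0,0,0],[-0.53,-0.4,0,0,0],[-0.53,0,0,0,0]]}}

```text
t: 4.8
tcp_pos: [0.5649, -0.0636, 0.0138]
orientation: [0.0, 0.052, 0.999, 0.0]
contact_force: [0.3, -0.7, -0.5]
grip_width: 0.236
```

```bash
python3 - <<'E'
from f import *
st()
im,c=snap("scene","pics/s3.png"); sb(im,c)
im,c=snap("wrist","pics/w3.png")
cv2.imwrite("pics/both.png",np.vstack([cv2.resize(np.load("pics/s3.png.npy")[130:290,180:440],None,fx=2,fy=2),im[200:420,20:540]])[:,:,::-1])
# fixture corners in scene
c=viewer.calibration("scene");im=np.load("pics/scene0.png.npy")
hsv=cv2.cvtColor(im,cv2.COLOR_RGB2HSV);m=cv2.inRange(hsv,(0,0,100),(180,80,255));s=np.zeros_like(m);s[165:282,205:425]=255
m=cv2.morphologyEx(m&s,cv2.MORPH_CLOSE,np.ones((5,5)));h=cv2.convexHull(rect(m)[0])
a=cv2.approxPolyDP(h,4,True)[:,0]
for q in a: print(q,fx(onz(c,q,.012)*1000),fx(onz(c,q,.026)*1000))
E
```

```text
t 4.8 fix (-6.5, -78.1) z 13.8 toolY-TH -0.0017 tz [ 0.  0. -1.] F [ 0.32 -0.74 -0.51] w 0.236 q [-0.11  0.4  -0.38  0.79  0.   -0.01]
blank ctr [  0.7 -77.9] [36.5 49.8] 3.3 ext [ -18.1 -103.1] [ 19.8 -52.7]
[419 234] (65.1, 146.1) (71.9, 139.8)
[238 276] (66.2, -136.6) (73.0, -136.6)
[221 200] (-71.9, -137.7) (-62.1, -137.7)
[384 167] (-70.8, 139.6) (-61.0, 133.5)
```

View pics/both.png

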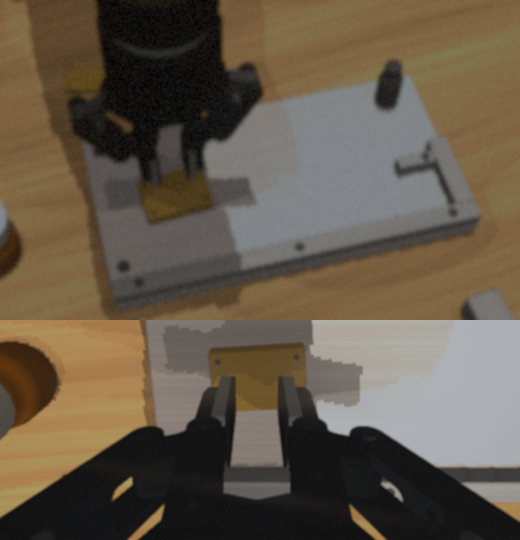

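The wrist view shows the fingers passing above the blank: partly open, the pads sit too far back. The blank hasn't moved. I'll lift, back off, shut the fingers and go in low.

{"name": "carry_out", "arguments": {"commands": [[-0.53,0,0,-1.5,0],[-0.53,2.7,0,-0.5,0],[-0.53,2.7,0,0,0],[-1,0,0,0,0],[-1,0,0,0,0],[-1,0,0,0,0],[-1,0,0,1.2,0],[-1,0,0,0.7,0],[-1,0,0,0,0]]}}

```text
t: 6.02
tcp_pos: [0.5098, -0.0578, 0.0136]
orientation: [-0.001, 0.052, 0.999, 0.0]
contact_force: [-0.1, 0.6, -0.6]
grip_width: -0.001
```

{"name": "carry_out", "arguments": {"commands": [[-1,-0.5,0,0,0],[-1,-0.5,0,0,0],[-1,-0.5,0,0,0],[-1,-0.5,0,0,0],[-1,-0.5,0,0,0],[-1,-0.5,0,0,0],[-1,-0.5,0,0,0],[-1,0,0,0,0]]}}

```text
t: 7.02
tcp_pos: [0.5461, -0.0616, 0.0148]
orientation: [0.0, 0.052, 0.999, 0.0]
contact_force: [-1.5, 0.2, 0.2]
grip_width: -0.0
```

```bash
python3 - <<'E'
from f import *
st()
im,c=snap("scene","pics/s4.png"); sb(im,c)
im,c=snap("wrist","pics/w4.png")
cv2.imwrite("pics/both4.png",np.vstack([cv2.resize(np.load("pics/s4.png.npy")[130:290,180:440],None,fx=2,fy=2),im[200:420,20:540]])[:,:,::-1])
E
```

```text
t 7.03 fix (-25.5, -78.1) z 14.8 toolY-TH -0.0018 tz [ 0.  0. -1.] F [-1.51  0.25  0.22] w -0.0 q [-0.11  0.37 -0.43  0.77  0.   -0.01]
blank ctr [  0.7 -77.8] [37.1 49.2] 4.1 ext [ -17.5 -103.1] [ 20.  -52.7]
```

View pics/both4.png

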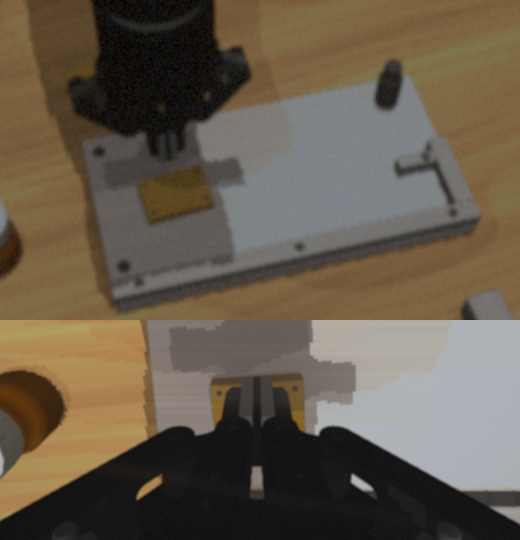

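{"name": "carry_out", "arguments": {"commands": [[-1,-0.4,0,0,0],[-1,-0.4,0,0,0],[-1,-0.4,0,0,0],[-1,-0.4,0,0,0],[-1,-0.4,0,0,0],[-1,0,0,0,0]]}}

```text
t: 7.88
tcp_pos: [0.5659, -0.0637, 0.0148]
orientation: [0.0, 0.052, 0.999, -0.0]
contact_force: [-0.6, -0.2, -0.1]
grip_width: -0.002
```

```bash
python3 - <<'E'
from f import *
st()
im,c=snap("scene","pics/s5.png"); sb(im,c)
E
```

```text
t 7.88 fix (-5.6, -78.2) z 14.8 toolY-TH -0.0018 tz [ 0. -0. -1.] F [-0.63 -0.16 -0.1 ] w -0.002 q [-0.11  0.4  -0.38  0.79 -0.   -0.01]
blank ctr [  0.9 -77.8] [35.9 49.3] 3.7 ext [ -18.  -102.6] [ 20.  -52.9]
```

```bash
python3 - <<'E'
from f import *
im,c=snap("wrist","pics/w5.png"); s=np.load("pics/s5.png.npy")
for n in("scene","wrist"):
    cc=viewer.calibration(n); print(n,proj(cc,telemetry.state()["tcp_pos"]))
cv2.imwrite("pics/both5.png",np.vstack([cv2.resize(s[150:270,200:330],None,fx=4,fy=3,interpolation=cv2.INTER_CUBIC),im[220:420,20:540]])[:,:,::-1])
E
```

```text
scene [266.15032804 225.33181922]
wrist [273.27257075 249.25785026]
```

View pics/both5.png

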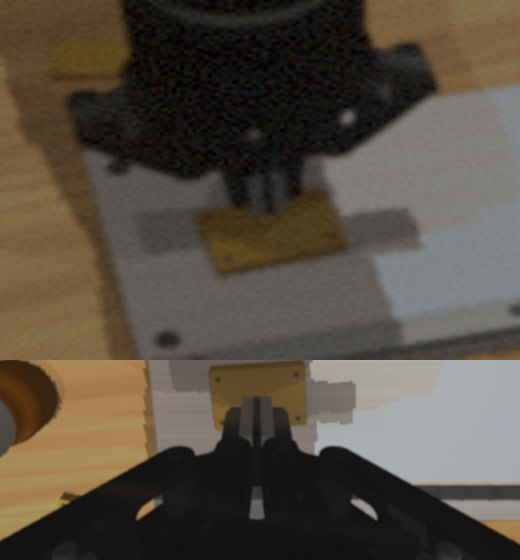

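The tips are passing over the blank again with no force, so they must really be at least 7 mm higher than the reported TCP. I'll back off, go lower and feel for the plate gently.

{"name": "carry_out", "arguments": {"commands": [[-1,0,0,-0.6,0],[-1,2.5,0,0,0],[-1,2.0,0,0,0],[-1,0,0,0.6,0],[-1,0,0,0.3,0],[-1,0,0,0.3,0],[-1,0,0,0,0]]}}

```text
t: 8.85
tcp_pos: [0.521, -0.059, 0.0084]
orientation: [-0.0, 0.052, 0.999, 0.0]
contact_force: [-0.5, -0.1, -0.3]
grip_width: 0.0
```

{"name": "carry_out", "arguments": {"commands": [[-1,0,0,0.1,0],[-1,0,0,0.1,0],[-1,0,0,0,0]]}}

```text
t: 9.22
tcp_pos: [0.5207, -0.059, 0.0067]
orientation: [-0.0, 0.052, 0.999, -0.0]
contact_force: [0.4, -0.2, -0.2]
grip_width: 0.001
```

```bash
python3 - <<'E'
from f import *
st(); im,c=snap("scene","pics/s6.png"); sb(im,c); print(proj(c,telemetry.state()["tcp_pos"]))
cv2.imwrite("pics/s6c.png",cv2.resize(im[150:270,200:330],None,fx=5,fy=5,interpolation=cv2.INTER_CUBIC)[:,:,::-1])
E
```

```text
t 9.22 fix (-51.0, -78.1) z 6.7 toolY-TH -0.0017 tz [-0. -0. -1.] F [ 0.38 -0.19 -0.2 ] w 0.001 q [-0.11  0.34 -0.5   0.74 -0.   -0.01]
blank ctr [  1.  -77.8] [35.9 49.4] 3.3 ext [ -18. -103.] [ 19.4 -52.9]
[260.26719661 204.70932239]
```

View pics/s6c.png

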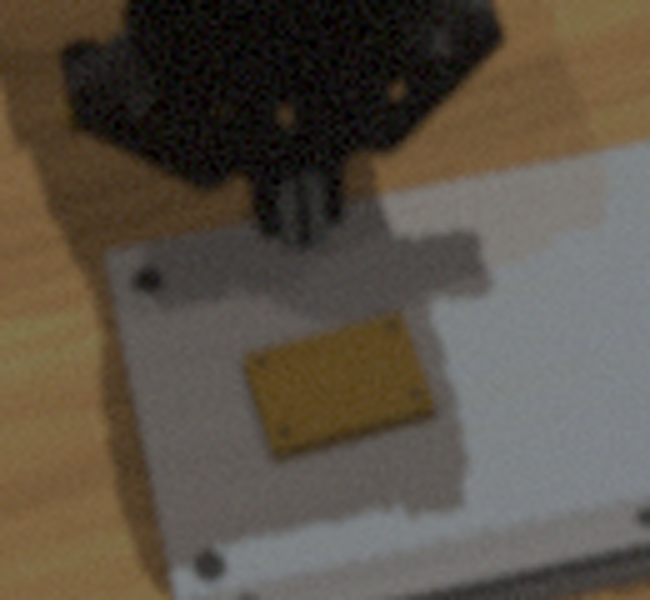

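{"name": "carry_out", "arguments": {"commands": [[-1,0,0,0.1,0],[-1,0,0,0.1,0],[-1,0,0,0,0]]}}

```text
t: 9.65
tcp_pos: [0.5206, -0.059, 0.0047]
orientation: [-0.0, 0.052, 0.999, 0.0]
contact_force: [-0.1, 0.5, -0.3]
grip_width: -0.002
```

{"name": "carry_out", "arguments": {"commands": [[-1,0,0,0.1,0],[-1,0,0,0.1,0],[-1,0,0,0,0]]}}

```text
t: 10.02
tcp_pos: [0.5206, -0.059, 0.0027]
orientation: [-0.0, 0.052, 0.999, -0.0]
contact_force: [-0.8, -0.4, 0.8]
grip_width: 0.001
```

{"name": "carry_out", "arguments": {"commands": [[-1,0,0,0.1,0],[-1,0,0,0,0]]}}

```text
t: 10.28
tcp_pos: [0.5207, -0.059, 0.0017]
orientation: [-0.0, 0.052, 0.999, -0.0]
contact_force: [-0.5, 0.7, -0.5]
grip_width: -0.002
```

{"name": "carry_out", "arguments": {"commands": [[-1,0,0,0.1,0],[-1,0,0,0,0]]}}

```text
t: 10.52
tcp_pos: [0.5207, -0.059, 0.0007]
orientation: [-0.0, 0.052, 0.999, -0.0]
contact_force: [0.6, -0.2, 0.1]
grip_width: -0.005
```

{"name": "carry_out", "arguments": {"commands": [[-1,0,0,0.1,0],[-1,0,0,0,0]]}}

```text
t: 10.78
tcp_pos: [0.5207, -0.059, -0.0003]
orientation: [-0.0, 0.052, 0.999, -0.0]
contact_force: [-0.5, 0.0, 0.7]
grip_width: -0.002
```

{"name": "carry_out", "arguments": {"commands": [[-1,0,0,0.1,0],[-1,0,0,0,0]]}}

```text
t: 11.02
tcp_pos: [0.5206, -0.059, -0.0013]
orientation: [-0.0, 0.052, 0.999, 0.0]
contact_force: [-0.5, -0.4, 0.6]
grip_width: 0.001
```

{"name": "carry_out", "arguments": {"commands": [[-1,0,0,0.1,0],[-1,0,0,0,0]]}}

```text
t: 11.28
tcp_pos: [0.5207, -0.059, -0.0023]
orientation: [-0.0, 0.052, 0.999, 0.0]
contact_force: [-0.3, 0.0, -0.6]
grip_width: -0.002
```

```bash
python3 - <<'E'
from f import *
st(); p=telemetry.state()["tcp_pos"]
im,c=snap("scene","pics/s7.png"); print(proj(c,p),[proj(c,p+[0,0,.001*d]).round(1).tolist() for d in(8,14)])
a=cv2.resize(im[175:235,215:315],None,fx=5,fy=5,interpolation=cv2.INTER_CUBIC)
im,c=snap("wrist","pics/w7.png");print(proj(c,p),[proj(c,p+[0,0,.001*d]).round(1).tolist() for d in(8,14)])
b=cv2.resize(im[220:320,190:356],None,fx=3,fy=3,interpolation=cv2.INTER_CUBIC)
cv2.imwrite("pics/both7.png",np.vstack([a,np.pad(b,((0,0),(0,2),(0,0)))[:,:500]])[:,:,::-1])
E
```

```text
t 11.28 fix (-51.0, -78.1) z -2.3 toolY-TH -0.0018 tz [-0.  0. -1.] F [-0.31  0.05 -0.64] w -0.002 q [-0.11  0.35 -0.51  0.72  0.   -0.01]
[260.54080487 207.7700107 ] [[260.3, 205.0], [260.1, 203.0]]
[273.30792252 249.16715502] [[273.2, 255.3], [273.1, 260.2]]
```

View pics/both7.png

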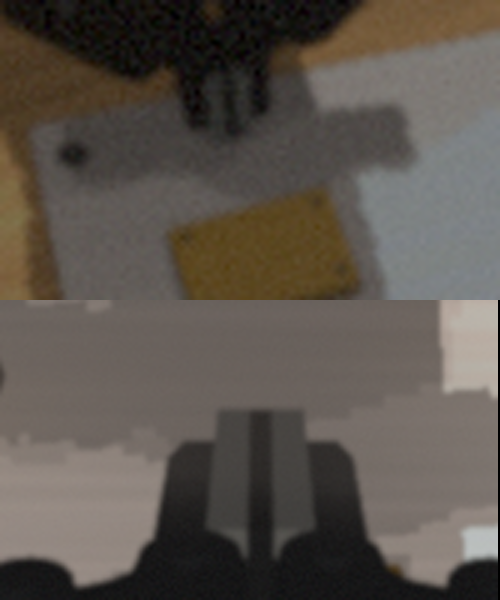

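{"name": "carry_out", "arguments": {"commands": [[-1,0,0,0.1,0],[-1,0,0,0,0]]}}

```text
t: 11.62
tcp_pos: [0.5207, -0.059, -0.0033]
orientation: [-0.0, 0.052, 0.999, 0.0]
contact_force: [0.2, 0.9, 0.0]
grip_width: -0.001
```

{"name": "carry_out", "arguments": {"commands": [[-1,0,0,0.1,0],[-1,0,0,0,0]]}}

```text
t: 11.88
tcp_pos: [0.5207, -0.059, -0.0043]
orientation: [-0.0, 0.052, 0.999, 0.0]
contact_force: [0.1, -0.1, 0.4]
grip_width: -0.002
```

{"name": "carry_out", "arguments": {"commands": [[-1,0,0,0.1,0],[-1,0,0,0,0]]}}

```text
t: 12.12
tcp_pos: [0.5207, -0.059, -0.0053]
orientation: [-0.0, 0.052, 0.999, 0.0]
contact_force: [0.2, 0.4, -0.6]
grip_width: 0.001
```

{"name": "carry_out", "arguments": {"commands": [[-1,0,0,0.1,0],[-1,0,0,0,0]]}}

```text
t: 12.38
tcp_pos: [0.5206, -0.059, -0.0063]
orientation: [-0.0, 0.052, 0.999, -0.0]
contact_force: [0.2, 1.0, -0.8]
grip_width: 0.001
```

{"name": "carry_out", "arguments": {"commands": [[-1,0,0,0.1,0],[-1,0,0,0,0]]}}

```text
t: 12.62
tcp_pos: [0.5207, -0.059, -0.0073]
orientation: [-0.0, 0.052, 0.999, -0.0]
contact_force: [-0.3, -0.4, -0.5]
grip_width: -0.001
```

{"name": "carry_out", "arguments": {"commands": [[-1,0,0,0.1,0],[-1,0,0,0,0]]}}

```text
t: 12.88
tcp_pos: [0.5207, -0.059, -0.0083]
orientation: [-0.0, 0.052, 0.999, 0.0]
contact_force: [1.0, -0.6, 0.2]
grip_width: 0.002
```

```bash
python3 - <<'E'
from f import *
st(); p=telemetry.state()["tcp_pos"]
im,c=snap("scene","pics/s8.png")
for X in(-51,-45,-40): print(X,proj(c,np.r_[(C+X*FX-78*FY)/1000,.012]))
a=cv2.resize(im[175:235,215:315],None,fx=5,fy=5,interpolation=cv2.INTER_CUBIC)
im,c=snap("wrist","pics/w8.png")
for X in(-62,-56,-51): print(X,[proj(c,np.r_[(C+X*FX-78*FY)/1000,z]).round(1).tolist() for z in(.008,.012,.016,.02)])
b=cv2.resize(im[220:320,190:356],None,fx=3,fy=3,interpolation=cv2.INTER_CUBIC)
cv2.imwrite("pics/both8.png",np.vstack([a,np.pad(b,((0,0),(0,2),(0,0)))[:,:500]])[:,:,::-1])
E
```

```text
t 12.88 fix (-51.0, -78.1) z -8.3 toolY-TH -0.0018 tz [-0.  0. -1.] F [ 0.99 -0.63  0.17] w 0.002 q [-0.11  0.36 -0.51  0.7  -0.   -0.01]
-51 [260.13865381 202.88703242]
-45 [260.94337469 205.91901637]
-40 [261.61908588 208.4649246 ]
-62 [[273.1, 242.5], [273.0, 245.7], [272.9, 249.0], [272.9, 252.5]]
-56 [[273.1, 253.4], [273.1, 256.8], [273.0, 260.3], [272.9, 264.0]]
-51 [[273.2, 262.2], [273.1, 265.8], [273.0, 269.5], [273.0, 273.4]]
```

View pics/both8.png

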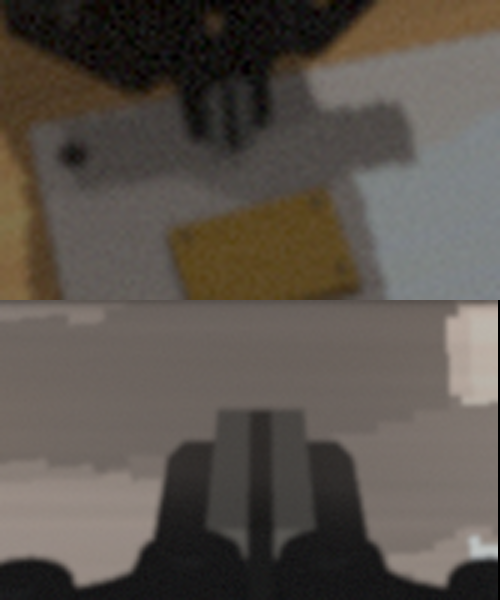

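{"name": "carry_out", "arguments": {"commands": [[-1,0,0,0.1,0],[-1,0,0,0.1,0],[-1,0,0,0,0]]}}

```text
t: 13.35
tcp_pos: [0.5206, -0.059, -0.0103]
orientation: [-0.0, 0.052, 0.999, -0.0]
contact_force: [0.2, 0.5, -0.0]
grip_width: 0.002
```

{"name": "carry_out", "arguments": {"commands": [[-1,0,0,0.1,0],[-1,0,0,0.1,0],[-1,0,0,0,0]]}}

```text
t: 13.72
tcp_pos: [0.5207, -0.059, -0.0123]
orientation: [-0.0, 0.052, 0.999, 0.0]
contact_force: [-0.3, 0.1, 0.2]
grip_width: -0.001
```

{"name": "carry_out", "arguments": {"commands": [[-1,0,0,0.1,0],[-1,0,0,0,0]]}}

```text
t: 13.98
tcp_pos: [0.5207, -0.059, -0.0133]
orientation: [-0.0, 0.052, 0.999, 0.0]
contact_force: [0.2, -0.0, -0.8]
grip_width: 0.003
```

{"name": "carry_out", "arguments": {"commands": [[-1,0,0,0.1,0],[-1,0,0,0,0]]}}

```text
t: 14.22
tcp_pos: [0.5206, -0.059, -0.0143]
orientation: [-0.0, 0.052, 0.999, -0.0]
contact_force: [-0.1, -0.7, 0.0]
grip_width: 0.0
```

{"name": "carry_out", "arguments": {"commands": [[-1,-0.7,0,0,0],[-1,-0.7,0,0,0],[-1,-0.4,0,0,0],[-1,-0.4,0,0,0],[-1,-0.4,0,0,0],[-1,-0.4,0,0,0],[-1,0,0,0,0]]}}

```text
t: 15.1
tcp_pos: [0.5511, -0.0622, -0.0142]
orientation: [0.0, 0.052, 0.999, -0.0]
contact_force: [0.1, -0.8, -0.0]
grip_width: -0.002
```

```bash
python3 - <<'E'
from f import *
st(); im,c=snap("scene","pics/s9.png"); sb(im,c)
E
```

```text
t 15.1 fix (-20.5, -78.1) z -14.2 toolY-TH -0.0018 tz [ 0. -0. -1.] F [ 0.12 -0.82 -0.  ] w -0.002 q [-0.11  0.41 -0.45  0.72 -0.   -0.01]
blank ctr [ 11.3 -78.9] [37.9 49. ] -0.0 ext [  -7.6 -103.4] [ 30.3 -54.4]
```

{"name": "carry_out", "arguments": {"commands": [[-1,-0.4,0,0,0],[-1,-0.4,0,0,0],[-1,-0.4,0,0,0],[-1,-0.4,0,0,0],[-1,-0.4,0,0,0],[-1,-0.4,0,0,0],[-1,-0.4,0,0,0],[-1,0,0,0,0]]}}

```text
t: 16.15
tcp_pos: [0.579, -0.0651, -0.0141]
orientation: [0.0, 0.052, 0.999, -0.0]
contact_force: [0.2, 0.4, 0.1]
grip_width: -0.0
```

```bash
python3 - <<'E'
from f import *
st(); im,c=snap("scene","pics/s10.png"); sb(im,c)
E
```

```text
t 16.15 fix (7.6, -78.2) z -14.1 toolY-TH -0.0018 tz [ 0.001 -0.    -1.   ] F [0.21 0.39 0.15] w -0.0 q [-0.11  0.45 -0.37  0.74 -0.   -0.01]
blank ctr [ 39.9 -78.8] [37.1 49.5] 0.0 ext [  21.4 -103.5] [ 58.5 -54. ]
```

Pushing well and aligned. The rail is a few mm off, so I'll creep until the force rises.

{"name": "carry_out", "arguments": {"commands": [[-1,-0.2,0,0,0],[-1,-0.1,0,0,0],[-1,0,0,0,0]]}}

```text
t: 16.58
tcp_pos: [0.5815, -0.0653, -0.0142]
orientation: [0.0, 0.052, 0.999, 0.0]
contact_force: [-1.0, 0.3, -1.5]
grip_width: -0.007
```

{"name": "carry_out", "arguments": {"commands": [[-1,-0.1,0,0,0],[-1,0,0,0,0]]}}

```text
t: 16.82
tcp_pos: [0.5825, -0.0654, -0.0142]
orientation: [0.0, 0.052, 0.999, 0.0]
contact_force: [-0.6, 0.1, -0.7]
grip_width: -0.001
```

{"name": "carry_out", "arguments": {"commands": [[-1,-0.1,0,0,0],[-1,0,0,0,0]]}}

```text
t: 17.08
tcp_pos: [0.5835, -0.0655, -0.0142]
orientation: [0.0, 0.052, 0.999, -0.0]
contact_force: [0.1, -0.4, 0.4]
grip_width: -0.002
```

{"name": "carry_out", "arguments": {"commands": [[-1,-0.1,0,0,0],[-1,0,0,0,0]]}}

```text
t: 17.32
tcp_pos: [0.5845, -0.0657, -0.0142]
orientation: [0.0, 0.052, 0.999, -0.0]
contact_force: [-0.1, -0.1, 1.3]
grip_width: -0.0
```

{"name": "carry_out", "arguments": {"commands": [[-1,-0.1,0,0,0],[-1,0,0,0,0]]}}

```text
t: 17.58
tcp_pos: [0.5851, -0.0657, -0.0143]
orientation: [-0.0, 0.052, 0.999, 0.0]
contact_force: [-1.3, 1.0, 1.4]
grip_width: 0.001
```

```bash
python3 - <<'E'
from f import *
st(); im,c=snap("scene","pics/s11.png"); sb(im,c)
E
```

```text
t 17.57 fix (13.7, -78.2) z -14.3 toolY-TH -0.0018 tz [-0.001  0.    -1.   ] F [-1.28  0.99  1.4 ] w 0.001 q [-0.11  0.46 -0.36  0.75  0.   -0.01]
blank ctr [ 42.7 -78.8] [49.3 33.1] 89.6 ext [  26.1 -103.5] [ 59.2 -54.2]
```

{"name": "carry_out", "arguments": {"commands": [[-1,-0.1,0,0,0],[-1,0,0,0,0]]}}

```text
t: 17.88
tcp_pos: [0.5851, -0.0657, -0.0145]
orientation: [-0.001, 0.052, 0.999, 0.0]
contact_force: [-5.5, -0.7, 2.4]
grip_width: -0.005
```

{"name": "carry_out", "arguments": {"commands": [[-1,-0.1,0,0,0],[-1,0,0,0,0],[-1,0,0,0,0]]}}

```text
t: 18.25
tcp_pos: [0.585, -0.0657, -0.0147]
orientation: [-0.002, 0.052, 0.999, 0.0]
contact_force: [-7.0, 0.7, 4.5]
grip_width: -0.001
```

Firm stop against the rail: 5–7 N, with no further travel. I'll retreat straight back, lift, and measure where the blank and jar are.

{"name": "carry_out", "arguments": {"commands": [[-1,0.4,0,0,0],[-1,2.0,0,0,0],[-1,3.0,0,0,0],[-1,3.0,0,-3,0],[-1,3.0,0,-5,0],[-1,0,0,0,0]]}}

```text
t: 19.0
tcp_pos: [0.476, -0.0544, 0.0695]
orientation: [0.004, 0.052, 0.999, -0.0]
contact_force: [0.6, -0.9, -0.8]
grip_width: 0.001
```

```bash
python3 - <<'E'
from f import *
st(); im,c=snap("scene","pics/s12.png"); sb(im,c)
c2=viewer.calibration("top"); im2,c2=snap("top","pics/t12.png"); sb(im2,c2)
def jar(im,c,cen,r):
    hsv=cv2.cvtColor(im,cv2.COLOR_RGB2HSV);m=cv2.inRange(hsv,(0,0,110),(180,60,255));s=np.zeros_like(m);cv2.circle(s,cen,r,255,-1)
    k=rect(m&s)[0];(p,rad)=cv2.minEnclosingCircle(k);print("jar",p,rad,fx(onz(c,p,.052)*1000))
jar(np.load("pics/top0.png.npy"),c2,(402,216),26);jar(im,c,(171,240),22)
cv2.imwrite("pics/s12c.png",cv2.resize(np.hstack([im[165:285,150:330],im[165:285,330:430]]),None,fx=2.8,fy=2.8,interpolation=cv2.INTER_CUBIC)[:,:,::-1])
E
```

```text
t 19.0 fix (-95.9, -78.1) z 69.5 toolY-TH -0.0018 tz [ 0.007 -0.001 -1.   ] F [ 0.57 -0.89 -0.77] w 0.001 q [-0.11  0.18 -0.54  0.84 -0.   -0.01]
blank ctr [ 43.3 -78.9] [48.4 28.9] 89.0 ext [  28.9 -103.1] [ 58.  -54.7]
blank ctr [ 41.4 -78.9] [35.1 50.1] 0.0 ext [  23.9 -104. ] [ 59.  -53.9]
jar (403.12548828125, 216.76254272460938) 13.413145065307617 (2.0, -222.9)
jar (168.0, 240.0) 15.652576446533203 (5.7, -222.8)
```

View pics/s12c.png

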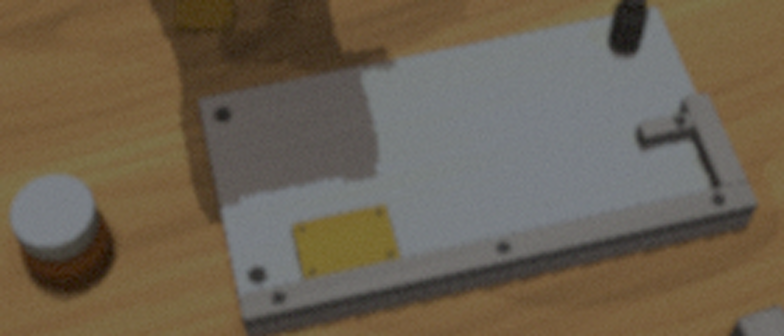

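{"name": "carry_out", "arguments": {"commands": [[-1,-4.5,-1.8,0,0],[-1,-4.5,-1.8,0,0],[-1,-4.5,-1.8,0,0],[-1,0,0,3,0],[-1,0,0,3,0],[-1,0,0,1.5,0],[-1,0,0,0.6,0],[-1,0,0,0,0],[-1,0,0,0,0]]}}

```text
t: 20.23
tcp_pos: [0.6037, -0.122, -0.0141]
orientation: [0.001, 0.052, 0.999, -0.0]
contact_force: [-0.5, 0.2, 0.2]
grip_width: 0.001
```

```bash
python3 - <<'E'
from f import *
st()
E
```

```text
t 20.23 fix (38.0, -132.3) z -14.1 toolY-TH -0.0017 tz [ 0.002 -0.    -1.   ] F [-0.54  0.18  0.17] w 0.001 q [-0.2   0.5  -0.29  0.78 -0.   -0.1 ]
```

{"name": "carry_out", "arguments": {"commands": [[-1,0,0.6,0,0],[-1,0,0.4,0,0],[-1,0,0.4,0,0],[-1,-0.01,0.4,0,0],[-1,-0.02,0.4,0,0],[-1,-0.02,0.4,0,0],[-1,-0.02,0.4,0,0],[-1,-0.02,0.4,0,0],[-1,-0.02,0.4,0,0],[-1,-0.02,0.4,0,0],[-1,0,0,0,0]]}}

```text
t: 21.6
tcp_pos: [0.6085, -0.0797, -0.0152]
orientation: [0.0, 0.052, 0.999, 0.0]
contact_force: [0.4, -0.7, -0.3]
grip_width: 0.005
```

```bash
cat > ck.py <<'E'
from f import *
import sys
n=sys.argv[1]
st(); im,c=snap("scene",f"pics/s{n}.png"); sb(im,c)
im2,c2=snap("top",f"pics/t{n}.png"); sb(im2,c2)
im3,c3=snap("wrist",f"pics/w{n}.png")
cv2.imwrite(f"pics/b{n}.png",np.vstack([cv2.resize(im[165:285,205:430],(560,300),interpolation=cv2.INTER_CUBIC),im3[140:420]])[:,:,::-1])
E
python3 ck.py 13
```

```text
t 21.6 fix (38.5, -89.7) z -15.2 toolY-TH -0.0013 tz [ 0.  0. -1.] F [ 0.38 -0.65 -0.25] w 0.005 q [-0.13  0.5  -0.29  0.77  0.   -0.03]
blank ctr [ 42.7 -52.1] [31.7 49.4] 1.4 ext [ 26.8 -76.7] [ 58.9 -27.7]
blank ctr [ 44.7 -21. ] [0. 0.] 0.0 ext [ 44.7 -21. ] [ 44.7 -21. ]
```

View pics/b13.png

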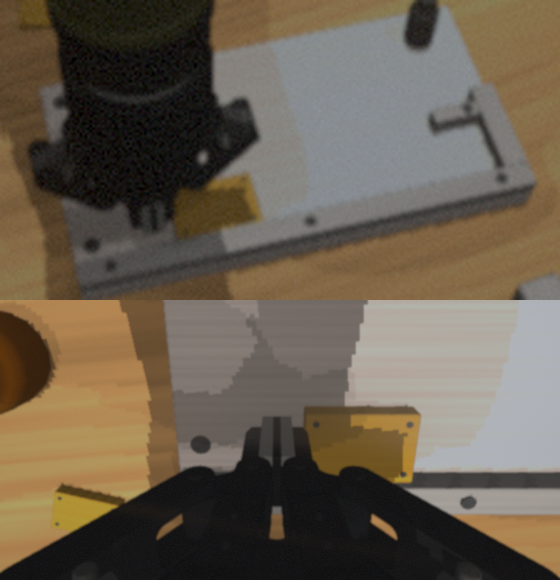

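```bash
cat > ed.py <<'E'
from f import *
def ed(n,lo=(15,130,50)):
    # blank's far(-x) and +y top edges, wrist view; calibration must be current
    c=viewer.calibration("wrist");im=np.load(f"pics/w{n}.png.npy");hsv=cv2.cvtColor(im,cv2.COLOR_RGB2HSV)
    m=cv2.inRange(hsv,lo,(40,255,255));sel=np.zeros_like(m)
    P=[proj(c,np.r_[(C+a*FX+b*FY)/1000,.012]) for a,b in((-70,-138),(58,-138),(58,138),(-70,138))]
    cv2.fillConvexPoly(sel,np.int32(P),255);m=cv2.morphologyEx(m&sel,cv2.MORPH_CLOSE,np.ones((5,5)))
    k=rect(m)[0];x,y,w,h=cv2.boundingRect(k);print((x,y,w,h))
    cols=np.arange(x+8,x+w-8);rows=[np.argmax(m[:,u]>0) for u in cols]
    E=np.array([fx(onz(c,(u,v),.022)*1000) for u,v in zip(cols,rows)])
    s,b=np.polyfit(E[:,1],E[:,0],1);print("-x edge: slope dx/dy",round(s,3),"x at mid",round(np.median(E[:,0]),1),"y",E[:,1].min(),E[:,1].max())
    rr=np.arange(y+10,y+h-10);cc=[np.max(np.where(m[v]>0)[0]) for v in rr]
    G=np.array([fx(onz(c,(u,v),.022)*1000) for u,v in zip(cc,rr)]);s,_=np.polyfit(G[:,0],G[:,1],1);print("+y edge: slope dy/dx",round(s,3),"y",np.median(G[:,1]),"x range",G[:,0].min(),G[:,0].max())
if __name__=="__main__":
    import sys;ed(sys.argv[1])
E
python3 ed.py 13
```

```text
(305, 252, 115, 56)
-x edge: slope dx/dy 0.01 x at mid 24.1 y -72.2 -28.8
+y edge: slope dy/dx 0.008 y -25.15 x range 28.1 45.9
```

{"name": "carry_out", "arguments": {"commands": [[-1,-0.02,0.5,0,0],[-1,-0.02,0.5,0,0],[-1,-0.02,0.5,0,0],[-1,-0.02,0.5,0,0],[-1,-0.02,0.5,0,0],[-1,-0.02,0.5,0,0],[-1,-0.02,0.5,0,0],[-1,-0.02,0.5,0,0],[-1,-0.02,0.5,0,0],[-1,-0.02,0.5,0,0],[-1,-0.02,0.5,0,0],[-1,0,0,0,0]]}}

```text
t: 23.25
tcp_pos: [0.6165, -0.0251, -0.0152]
orientation: [0.0, 0.052, 0.999, 0.0]
contact_force: [-0.4, 0.5, 0.5]
grip_width: -0.002
```

```bash
python3 ck.py 14; python3 ed.py 14
```

```text
t 23.25 fix (40.8, -34.6) z -15.2 toolY-TH -0.0012 tz [ 0.  0. -1.] F [-0.44  0.5   0.52] w -0.002 q [-0.04  0.51 -0.29  0.78  0.    0.06]
blank ctr [43.   2.7] [31.3 50.3] 2.4 ext [ 26.8 -22.1] [59.1 27.5]Traceback (most recent call last):
  File "ck.py", line 5, in <module>
    im2,c2=snap("top",f"pics/t{n}.png"); sb(im2,c2)
                                         ~~^^^^^^^^
  File "f.py", line 19, in sb
    k=rect(m)[0];p=np.float32([fx(onz(c,q[0],z)*1000) for q in k])
      ~~~~~~~^^^
IndexError: list index out of range
Traceback (most recent call last):
  File "ed.py", line 15, in <module>
    import sys;ed(sys.argv[1])
               ~~^^^^^^^^^^^^^
  File "ed.py", line 4, in ed
    c=viewer.calibration("wrist");im=np.load(f"pics/w{n}.png.npy");hsv=cv2.cvtColor(im,cv2.COLOR_RGB2HSV)
                                     ~~~~~~~^^^^^^^^^^^^^^^^^^^^^^
FileNotFoundError: [Errno 2] No such file or directory: 'pics/w14.png.npy'
```

```bash
sed -i '/im2,c2/d' ck.py; python3 ck.py 14; python3 ed.py 14
```

```text
t 23.35 fix (40.8, -35.0) z -15.2 toolY-TH -0.0016 tz [ 0.  0. -1.] F [-0.22 -0.4  -0.1 ] w -0.003 q [-0.04  0.51 -0.29  0.78  0.    0.06]
blank ctr [43.   2.5] [31.7 50.4] 3.4 ext [ 26.5 -22. ] [59.3 27.3]
(306, 249, 115, 54)
-x edge: slope dx/dy -0.001 x at mid 24.5 y -16.9 26.3
+y edge: slope dy/dx 0.007 y 30.0 x range 28.9 45.6
```

{"name": "carry_out", "arguments": {"commands": [[-1,-0.01,0.5,0,0],[-1,-0.01,0.5,0,0],[-1,-0.01,0.5,0,0],[-1,-0.01,0.5,0,0],[-1,-0.01,0.5,0,0],[-1,-0.01,0.5,0,0],[-1,-0.01,0.5,0,0],[-1,-0.01,0.5,0,0],[-1,-0.01,0.5,0,0],[-1,-0.01,0.5,0,0],[-1,-0.01,0.5,0,0],[-1,0,0,0,0]]}}

```text
t: 24.95
tcp_pos: [0.6233, 0.0295, -0.0152]
orientation: [0.0, 0.052, 0.999, 0.0]
contact_force: [-0.3, 0.1, -0.3]
grip_width: 0.0
```

```bash
python3 ck.py 15; python3 ed.py 15
```

```text
t 24.95 fix (42.0, 20.4) z -15.2 toolY-TH -0.0012 tz [ 0.  0. -1.] F [-0.27  0.14 -0.29] w 0.0 q [ 0.05  0.52 -0.27  0.78  0.    0.15]
blank ctr [44.5 57. ] [29.9 51.1] 6.3 ext [27.5 32.4] [59.4 82. ]
(305, 247, 116, 54)
-x edge: slope dx/dy -0.005 x at mid 24.8 y 37.8 81.4
+y edge: slope dy/dx -0.005 y 85.0 x range 29.2 45.8
```

{"name": "carry_out", "arguments": {"commands": [[-1,0,0.5,0,0],[-1,0,0.5,0,0],[-1,-0.01,0.5,0,0],[-1,0,0.5,0,0],[-1,0,0.5,0,0],[-1,-0.01,0.4,0,0],[-1,0,0.3,0,0],[-1,0,0.2,0,0],[-1,0,0.1,0,0],[-1,0,0,0,0]]}}

```text
t: 26.3
tcp_pos: [0.6268, 0.0638, -0.0152]
orientation: [-0.0, 0.052, 0.999, 0.0]
contact_force: [0.1, 0.1, -0.7]
grip_width: -0.002
```

{"name": "carry_out", "arguments": {"commands": [[-1,0,0.1,0,0],[-1,0,0.1,0,0],[-1,0,0,0,0]]}}

```text
t: 26.68
tcp_pos: [0.627, 0.0657, -0.0152]
orientation: [-0.0, 0.052, 0.999, 0.0]
contact_force: [-0.4, -0.1, 0.4]
grip_width: -0.002
```

{"name": "carry_out", "arguments": {"commands": [[-1,0,0.1,0,0],[-1,0,0.1,0,0],[-1,0,0,0,0]]}}

```text
t: 27.05
tcp_pos: [0.6273, 0.0678, -0.0152]
orientation: [0.0, 0.052, 0.999, 0.0]
contact_force: [-0.6, -0.4, 0.4]
grip_width: 0.001
```

```bash
python3 ck.py 16; python3 ed.py 16
```

```text
t 27.05 fix (42.1, 58.9) z -15.2 toolY-TH -0.0016 tz [ 0.  0. -1.] F [-0.6  -0.36  0.37] w 0.001 q [ 0.11  0.53 -0.25  0.79  0.    0.21]
blank ctr [43.1 96.4] [32.3 53.5] 2.9 ext [25.7 70.2] [ 59.5 122.4]
(304, 247, 117, 54)
-x edge: slope dx/dy -0.017 x at mid 24.4 y 76.3 120.2
+y edge: slope dy/dx 0.009 y 123.75 x range 29.3 45.9
```

A millimetre or two to go, so I'll creep until it stops.

{"name": "carry_out", "arguments": {"commands": [[-1,0,0.1,0,0],[-1,0,0,0,0]]}}

```text
t: 27.4
tcp_pos: [0.6274, 0.0687, -0.0152]
orientation: [0.0, 0.052, 0.999, -0.0]
contact_force: [-0.6, -0.1, -0.2]
grip_width: 0.002
```

{"name": "carry_out", "arguments": {"commands": [[-1,0,0.1,0,0],[-1,0,0,0,0]]}}

```text
t: 27.65
tcp_pos: [0.6275, 0.0697, -0.0152]
orientation: [0.0, 0.052, 0.999, 0.0]
contact_force: [-0.3, -0.7, 0.1]
grip_width: 0.002
```

{"name": "carry_out", "arguments": {"commands": [[-1,0,0.1,0,0],[-1,0,0,0,0]]}}

```text
t: 27.9
tcp_pos: [0.6275, 0.0704, -0.0152]
orientation: [-0.0, 0.052, 0.999, -0.0]
contact_force: [0.4, -1.6, 0.3]
grip_width: -0.003
```

{"name": "carry_out", "arguments": {"commands": [[-1,0,0.1,0,0],[-1,0,0,0,0]]}}

```text
t: 28.15
tcp_pos: [0.6275, 0.0707, -0.0153]
orientation: [-0.0, 0.052, 0.999, -0.001]
contact_force: [-1.1, -4.6, 1.0]
grip_width: -0.003
```

{"name": "carry_out", "arguments": {"commands": [[-1,0,0.1,0,0],[-1,0,0,0,0],[-1,0,0,0,0]]}}

```text
t: 28.52
tcp_pos: [0.6276, 0.0708, -0.0152]
orientation: [-0.0, 0.052, 0.999, -0.002]
contact_force: [-1.2, -8.0, 0.9]
grip_width: 0.003
```

```bash
python3 ck.py 17; python3 ed.py 17
```

```text
t 28.52 fix (42.1, 61.9) z -15.2 toolY-TH -0.0028 tz [-0.    -0.003 -1.   ] F [-1.16 -7.97  0.86] w 0.003 q [ 0.11  0.53 -0.25  0.79 -0.    0.22]
blank ctr [43.6 98.3] [31.9 52.9] 2.9 ext [26.4 72.5] [ 59.9 124.6]
(303, 247, 116, 55)
-x edge: slope dx/dy -0.021 x at mid 24.4 y 79.0 122.4
+y edge: slope dy/dx 0.0 y 126.3 x range 29.2 46.3
```

{"name": "carry_out", "arguments": {"commands": [[-1,0,-0.3,0,0],[-1,0,-1.0,0,0],[-1,0,-2.5,0,0],[-1,0,-2.0,-3,0],[-1,0,0,-5,0],[-1,0,0,-5,0],[-1,4,-3,-3,0],[-1,5,-2,0,0],[-1,5,0,0,0],[-1,5,0,0,0],[-1,0,0,0,0],[-1,0,0,0,0]]}}

```text
t: 30.12
tcp_pos: [0.4285, -0.0151, 0.1454]
orientation: [0.001, 0.052, 0.999, 0.0]
contact_force: [-0.3, -0.4, 0.4]
grip_width: 0.0
```

```bash
python3 - <<'E'
from f import *
st(); a,c=snap("scene","pics/s18.png"); sb(a,c)
b,c=snap("top","pics/t18.png"); 
try: sb(b,c)
except Exception as e: print(e)
cv2.imwrite("pics/fin.png",np.vstack([cv2.resize(a[155:300,330:440],None,fx=3,fy=2,interpolation=cv2.INTER_CUBIC)[:, :330],cv2.resize(b[145:245,180:290],None,fx=3,fy=3,interpolation=cv2.INTER_CUBIC)])[:,:,::-1])
E
```

```text
t 30.12 fix (-147.2, -43.8) z 145.4 toolY-TH -0.0018 tz [ 0.002  0.    -1.   ] F [-0.34 -0.41  0.44] w 0.0 q [-0.04  0.02 -0.53  1.02  0.    0.07]
blank ctr [43.5 98.3] [32.5 51.6] -0.0 ext [27.2 72.5] [ 59.7 124.1]
blank ctr [41.2 98.3] [33.5 52.5] 0.3 ext [24.3 72.1] [ 58.1 124.5]
```

View pics/fin.png

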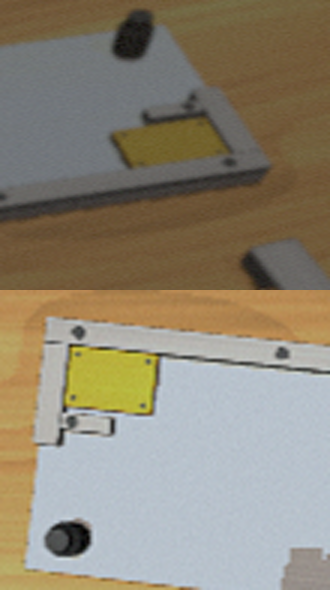

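The blank is home, flush with the rail and stop. The punch hasn't moved and the arm is clear, so I'm handing in.

```bash
python3 -c "
from rig import workorder;print(workorder.close_job())"
```

```text
the job is handed in; nothing more can be done
None
```

The blank is loaded and the job is handed in at about 30 s on the robot's clock. I pushed it with the shut fingertips straight across to the rail, then along the rail by its end face into the corner pocket.

**Contact:** it stopped firmly both times, at about 7 N against the rail and 8 N against the end stop. Wrist-view checks during the slide showed it staying against the rail, with its outer edge steady at fixture x 24.1 to 24.8 mm (24 expected).

**Final position:** the top camera puts the blank at (41.2, 98.3) mm, turned 0.3°. The scene camera puts it at (43.5, 98.3) mm, turned 0°. The seat is at (42, 99). The cameras differ by about 2 mm in x, in line with their calibration error. The last picture shows the blank flush in the pocket, with the punch in place and the arm clear. I did not recheck the jar and hammer in that last view; the arm never worked near either.

**What disagreed:** the real fingertips sat about 30 mm higher than the reported TCP. My first two pushing passes therefore went over the blank without moving it. I lowered the tool in small steps while watching the force, and pushed with the reported TCP at about z = -14 mm.

I viewed about 13 pictures, three over the budget of 10.

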